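Put the flat slicer away in its slotted rack

TASK

On the storeroom counter, first move the sauce bottle that stands in front of the empty rack out of the way: stand it upright, wholly on the black rubber mat beside the other bottle. Then slide the flat hand slicer along the counter, without lifting it off, end first into the slot of the empty rack until it is fully home against the stop; either end may go in first. Do not tip the bottles and leave the other things where they are.

Things in the scene. Friction and masses are not known exactly. Their poses are not given: they have to be found in the camera images.
- slicer: The loose flat hand slicer: a grey plastic slab with a steel deck, 170 mm long (its x), 104 mm wide (its y), 14 mm thick, about 0.35 kg, lying flat; too wide to grasp: push it by its edges. Origin at the centre of its underside. At the start its x axis points roughly to the racks (within 35 degrees of world +y).
- rack_empty: Fixed low wooden rack with an empty slot: 134 mm deep (its x), 142 mm wide (its y), 50 mm high. Origin at the centre of its underside; its x axis is the direction of insertion (roughly world +y), its mouth is at x = -67 mm, the slot's stop at x = +53 mm. Slicer fully home: its centre at x = -32 mm, y = 0 of the rack, 50 mm of it sticking out. A steel tray fills the upper slot.
- slot_mouth (a point): Middle of the lower edge of the empty slot's mouth, on the counter; axes as rack_empty. The slot is 112 mm wide, 20 mm high, 120 mm deep, its floor is the counter. Two lead-in wings 20 mm high flare out 25 mm in front of the mouth, widening the entry to about 137 mm.
- rack_full: A second fixed rack like rack_empty standing next to it (either may be the nearer one), its counter-level slot already filled by another slicer that sticks out 50 mm. Axes as rack_empty. Fixed.
- bottle: The loose small amber glass sauce bottle that stands in front of the empty rack's mouth: body diameter 54 mm up to 80 mm height, then a shoulder to 26 mm neck at 100 mm, black cap of diameter 30 mm from 104 to 130 mm height. About 0.2 kg. Origin at the centre of its underside.
- mat: Fixed black rubber drip mat 200 mm (its x) by 120 mm (its y), 5 mm thick, on the robot's right. Origin at the centre of its underside. The other bottle stands on its -x half; the +x half is free.
- fellow: The other sauce bottle, just like the first, standing on the mat's -x half. Leave it. Origin at the centre of its underside.
- dish: White bowl, rim diameter 80 mm, 32 mm high, standing on the far side of the counter. Leave it. Origin at the centre of its underside.
- tin: Low steel tin, diameter 72 mm, 42 mm high, near the robot beside the racks. Leave it. Origin at the centre of its underside.
- funnel: Aluminium funnel upside down, diameter 90 mm at the foot, 75 mm high. Leave it. Origin at the centre of its underside.
- box: Small cardboard box 70 mm (its x) by 100 mm (its y) by 45 mm high, near the robot. Leave it. Origin at the centre of its underside.
- jar: Glass jar with a lid, diameter 64 mm, 90 mm high, near the robot, to its left. Leave it. Origin at the centre of its underside.
Not all that is in view belongs to the job. Leave any blue look-alike of the bottle alone.

How it is judged (in metres and radians):
On the way, in this order (a step that is already met when the one before it is completed fails the run):
1. the bottle stands upright on the mat and is let go, the slicer not yet in the slot (x of bottle in the frame of mat between -0.085 and 0.085 m and y of bottle in the frame of mat between -0.045 and 0.045 m and z of bottle in the frame of mat between 0 and 0.012 m and angle between bottle's own z axis and vertical below 0.1 rad and linear speed of bottle below 0.02 m/s and contact force between bottle and the fingers below 0.1 N and x of slicer in the frame of rack_empty below -0.14 m), for 0.2 s.
2. the slicer is fully home in the empty rack (x of slicer in the frame of rack_empty between -0.04 and -0.025 m and y of slicer in the frame of rack_empty between -0.007 and 0.007 m and angle between the x axis of slicer and the x axis of rack_empty, either way round below 0.08 rad and height (world z) of slicer below 0.01 m and angle between slicer's own z axis and vertical below 0.08 rad and linear speed of slicer below 0.02 m/s), for 0.2 s.
At the end, for the whole second after the job is handed in: Slicer flat in the empty rack's slot, within 7 mm of its middle line, 8 mm of fully home and 0.08 rad of its direction (either end first), at rest; bottle upright (0.1 rad) on the mat, its centre at least 15 mm inside the edges, at rest (all of step 2 and x of bottle in the frame of mat between -0.085 and 0.085 m and y of bottle in the frame of mat between -0.045 and 0.045 m and z of bottle in the frame of mat between 0 and 0.012 m and angle between bottle's own z axis and vertical below 0.1 rad and linear speed of bottle below 0.02 m/s); the robot touches nothing.
It fails at once if a bystander is moved more than 25 mm or tipped (distance of any of dish, tin, funnel, box, jar, fellow from where it was at the start of the episode above 0.025 m or angle between any of dish, tin, funnel, box, jar, fellow's own z axis and vertical above 0.4 rad).
It fails at once if the sauce bottle is tipped over (angle between bottle's own z axis and vertical above 0.6 rad).
It fails at once if the slicer is lifted off the counter (height (world z) of slicer above 0.025 m).
It also fails if it takes over 72 s, if anything falls off the work surface, if the arm or the gripper's body presses on something with over 40 N, if the wrist force passes 120 N, or if a joint passes its speed limit or range.

ROBOT

A 6-joint arm with a two-finger parallel gripper is mounted at the origin on the work surface. World frame = base frame: x ahead of the robot, y to its left, z up, the work surface at z = 0. Lengths are in mm, angles in rad, forces in N, time in s.
With the tool pointing down it reaches from about 350 to 925 mm from the base axis. Payload 6.4 kg.
Tool frame: the origin (TCP) lies midway between the tips of the shut fingers; the grasp point (between the pads) lies 19 mm behind it (robot.grip_point_offset is the distance from the TCP to the grasp point, in mm); z points along the fingers, y is the line along which they close (so a half turn about z gives the same grasp; the last joint's range is limited). The gripper opens to 85 mm and grips with 20 to 120 N. Pads are 22 mm wide; open, the fingers measure 114 mm over their backs; the gripper's body (76 mm by 85 mm) begins 54 mm behind the grasp point. The pads swing forward as they close: fully open they stand 13 mm farther back than shut.
Start: joints at [-1.481, 0.245, 1.558, -0, 1.339, -0.174], TCP at [169.493, -627.524, 231.29] pointing down, gripper open.
Joint ranges: [-3.13, 3.13], [-1.02, 2.26], [0.13, 2.54], [-0.95, 4.09], [0.21, 2.88], [-2.74, 2.74]. Speed limits (rad/s): [2.57, 2.57, 3.14, 3.14, 3.14, 3.14].

INTERFACE

Orientations are given as a unit quaternion [w, x, y, z].
In Python, from plant import robot gives the robot as it stands.
- The arm moves only by the tool arm_command, never from a script. Its argument "targets" is a list of rows, each a list of 3 entries, a list of its own where there are three numbers: the shift along the tool's x, y, z in mm, then the turn, a rotation vector about the tool's x, y, z in rad, then the finger opening in mm, from 0 to 85.4. In form: [[[tx, ty, tz], [rx, ry, rz], fingers], ...]. A call has 1 to 5 rows; each row is the pose to reach, as a shift and turn from the pose commanded when the call began, along the tool's axes at that moment; what a row does not reach only later rows make up. A row lasts 1/10 s, in which the tool goes at most 50 mm and 8.59 degrees, less where a joint would pass 70% of its speed; a pose out of reach is approached as far as the arm can. A call with a gripper value outside its range is refused whole. The fingers move at their own pace and stop on an object; "grip_force" is the grip in N (left out, the last holds). Time passes only in rows, so rows that repeat a pose let the fingers close. It gives the time, the measured TCP pose, the force, the opening and the grip force at its end, in the units of the state.
- robot.observe(): the state, without advancing time (a new reading comes with each control period).
- robot.camera(name): name is "scene" or "top"; returns the picture (400x640x3 uint8, red, green, blue); there is no depth.
- robot.get_calibration(name): a dict with "K" (3x3 intrinsics, pixels), "world_from_camera" (4x4, takes a point from camera to world coordinates). Camera axes: x right, y up, looking along -z (the intrinsics and any distortion apply to the point x, -y, -z); pixel columns grow to the right and rows downward; lengths in mm; the calibration is good to about 2 mm. A picture is of the moment at which its call begins. get_calibration takes no time and is no camera call.
- robot.close_job(): hands the job in; it is judged then, once.
Trained networks look in the newest picture that a camera, given by its name, has taken for a name from the list of things; names that differ only in an ending like _2 or _b are one class to them, and where a whole thing is asked for, a point or a joint stands for the part that bears it (a point fixed in the world has none). Each returns a list of dicts, best first, with "p" (0 to 1); they miss things now and then, are a little off and sometimes report something else, mostly with a low value. They report only what shows in the picture. A call takes as long as a camera call. They do not tell look-alikes from the thing itself.
- robot.silhouettes(label, camera): "pixels" (400x640 bool, what is visible of it) and "location" ([column, row] in pixels, amid what is visible of it).
- robot.pinpoint(label, camera): "location" ([column, row] in pixels: a listed point, or the origin of a listed thing).
The state is a dict: "time_s": time; "q": joint angles; "qvel": joint speeds; "effort": joint torques, N m; "position": TCP position; "orientation": TCP orientation; "ft_force": force on the tool from outside, world axes, zero at the start; "moment": the same for the moment, N m; "gripper_width": finger opening in mm; "finger_force": force on a finger pad.
Only numpy, scipy, OpenCV 4.12 (cv2) and the standard library are available. Lean on these libraries where they do the work, as an engineer would, in place of code of your own. Each camera call takes 0.05 s, during which the arm holds its last target. There are 200 camera calls.

## Working session

There is one attempt and no reset: what is moved stays moved. The work goes in short steps, Python scripts to look and compute and a tool call to move; the robot and the scene stay as the last step left them, time stands still between calls to the robot, and variables do not carry over. Pictures are saved under pics/ and viewed, at most 10 in all, crops included, and the job is handed in when it is done.

Besides the shell and the picture viewer there is one more tool, called after ">>>" as name(argument=value, ...), one argument or row to a line, values as JSON. arm_command: Moves the arm, as the interface text tells. Its arguments: {"type":"object","properties":{"targets":{"type":"array"},"grip_force":{"type":"number"}},"required":["targets"]}

```bash
mkdir -p pics; cat > h.py <<'E'
import numpy as np, cv2
from plant import robot
def cal(c):
    d=robot.get_calibration(c); return np.array(d["K"]),np.array(d["world_from_camera"])
def ray(c,px):
    K,T=cal(c); v=np.linalg.inv(K)@np.array([px[0],px[1],1.]); v=np.array([v[0],-v[1],-v[2]])
    return T[:3,3],T[:3,:3]@v
def onz(c,px,z=0):
    o,d=ray(c,px); return o+d*(z-o[2])/d[2]
def tri(p1,p2):
    o1,d1=ray("scene",p1);o2,d2=ray("top",p2)
    s=np.linalg.lstsq(np.c_[d1,-d2],o2-o1,rcond=None)[0]
    a=o1+s[0]*d1;b=o2+s[1]*d2; return (a+b)/2,np.linalg.norm(a-b)
def proj(c,P):
    K,T=cal(c); p=np.linalg.inv(T)@np.r_[P,1.]; u=K@np.array([p[0],-p[1],-p[2]]); return u[:2]/u[2]
def snap(c,n):
    im=robot.camera(c); cv2.imwrite(f"pics/{n}.png",im[:,:,::-1]); return im
E
python3 - <<'E'
from h import *
np.set_printoptions(precision=1,suppress=True)
a=snap("scene","s0");b=snap("top","t0")
print({k:v for k,v in robot.get_calibration("top").items()})
for n in ["slicer","rack_empty","slot_mouth","rack_full","bottle","mat","fellow","dish","tin","funnel","box","jar"]:
    for c in ["scene","top"]:
        r=robot.pinpoint(n,c)
        print(n,c,[(np.array(x["location"]),round(float(x["p"]),2),onz(c,x["location"])[:2]) for x in r[:4]])
E
```

```text
{'K': array([[391.2,   0. , 320.4],
       [  0. , 391.2, 196.3],
       [  0. ,   0. ,   1. ]]), 'world_from_camera': array([[   0. ,    1. ,   -0.2,  358.9],
       [  -1. ,    0. ,    0. ,  -11. ],
       [   0. ,    0.2,    1. , 1028.5],
       [   0. ,    0. ,    0. ,    1. ]])}
slicer scene [(array([335.6, 230.7]), 0.84, array([605.9, -73.1]))]
slicer top [(array([328.9, 169.3]), 0.65, array([611.4, -56.7]))]
rack_empty scene [(array([413.8, 169.1]), 0.96, array([664.8, 311.3]))]
rack_empty top [(array([186.5, 149.5]), 0.72, array([661.9, 328.6]))]
slot_mouth scene [(array([401.1, 180. ]), 0.88, array([656.3, 238.1]))]
slot_mouth top []
rack_full scene [(array([363.7, 146.1]), 0.61, array([458.3, 305. ]))]
rack_full top [(array([332.2, 171.5]), 0.37, array([605.4, -65.7]))]
bottle scene [(array([338. , 177.6]), 0.71, array([478. , 116.1])), (array([393.3, 199.2]), 0.68, array([680.5, 146.4])), (array([315.8, 169.4]), 0.65, array([393. , 101.4]))]
bottle top [(array([259.9, 220. ]), 0.95, array([472.2, 124.7])), (array([260.8, 148.6]), 0.68, array([667. , 128.5])), (array([265.7
[... 371 characters left out ...]
]))]
dish top [(array([344.2, 122.6]), 0.58, array([744.4, -98.8]))]
tin scene [(array([325.8, 141.2]), 0.64, array([331. , 241.7]))]
tin top [(array([218.8, 273.4]), 0.79, array([333.8, 225.4]))]
funnel scene [(array([326. , 293.8]), 0.71, array([ 712.6, -264.1]))]
funnel top [(array([401.7, 133.2]), 0.77, array([ 716.1, -257.6])), (array([175.8, 280.9]), 0.36, array([314.4, 333.5]))]
box scene [(array([237., 223.]), 0.97, array([ 343.7, -235. ]))]
box top [(array([400.1, 269.3]), 0.8, array([ 346.7, -242.4]))]
jar scene [(array([340.3, 127.1]), 0.89, array([325.9, 341.4]))]
jar top [(array([173.5, 281.2]), 0.82, array([313.7, 339.3])), (array([448.6, 217.6]), 0.5, array([ 482.9, -376.2]))]
```

```bash
python3 -c "
import cv2
a=cv2.imread('pics/s0.png');b=cv2.imread('pics/t0.png')
cv2.imwrite('pics/both0.png',cv2.resize(cv2.vconcat([a,b]),(480,600)) if 0 else b)"
```

```text
(no output)
```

View pics/t0.png

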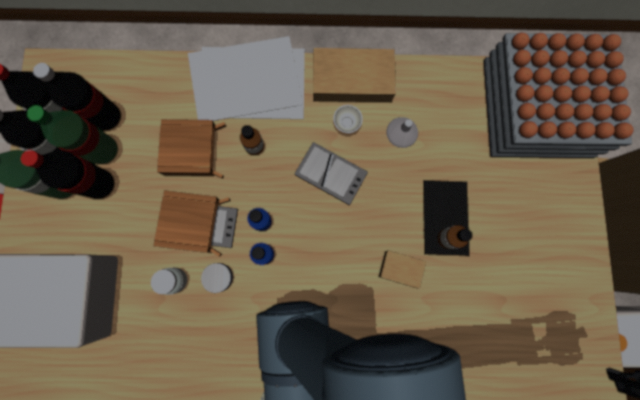

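View pics/s0.png

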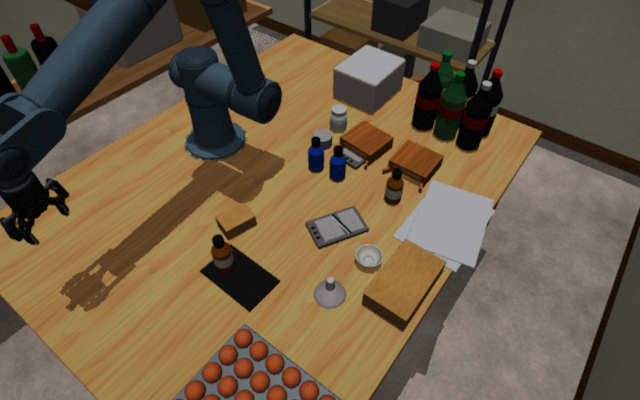

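Top view: the slicer is at (332,172), the empty rack at (187,148), the full rack at (187,221) with a slicer sticking out at (226,227), and the mat at (446,217) with the fellow at (458,237). There are three bottle candidates: amber at (252,140), blue at (260,218) and blue at (261,253). The amber one fits, since it stands in front of the rack with nothing protruding from it. I'll refine the poses and confirm the bottle in a crop.

```bash
cat > m.py <<'E'
from h import *
np.set_printoptions(precision=1,suppress=True)
def rect(label,c,z,i=0):
    r=robot.silhouettes(label,c)
    out=[]
    for x in r[:3]:
        m=np.array(x["pixels"]).astype(np.uint8)
        ct=max(cv2.findContours(m,cv2.RETR_EXTERNAL,cv2.CHAIN_APPROX_NONE)[0],key=cv2.contourArea).reshape(-1,2)
        P=np.array([onz(c,p,z)[:2] for p in ct],np.float32)
        (cx,cy),(w,h),a=cv2.minAreaRect(P)
        if w<h: w,h,a=h,w,a+90
        out.append((np.array([cx,cy,w,h,(a%180)]),round(float(x["p"]),2),np.array(x["location"]),int(m.sum())))
    return out
E
python3 - <<'E'
from m import *
a=snap("scene","s1");b=snap("top","t1")
for n,z in [("slicer",10),("rack_empty",50),("rack_full",50),("mat",5)]:
    for c in ["scene","top"]: print(n,c,rect(n,c,z))
for n in ["bottle","fellow"]:
    for c in ["scene","top"]:
        for x in robot.silhouettes(n,c)[:4]:
            m=np.array(x["pixels"]); ys,xs=np.nonzero(m); print(n,c,x["p"],x["location"],xs.min(),xs.max(),ys.min(),ys.max())
crop=cv2.resize(b[105:265,140:380],(800,533),interpolation=cv2.INTER_CUBIC)
cv2.imwrite("pics/c1.png",crop[:,:,::-1])
crop=cv2.resize(a[120:250,290:470],(800,578),interpolation=cv2.INTER_CUBIC)
cv2.imwrite("pics/c2.png",crop[:,:,::-1])
E
```

```text
slicer scene [(array([601.9, -65.3, 173.9, 111.3,  60.9]), 0.91, array([333.4, 227.2]), 1578)]
slicer top [(array([599.9, -61.3, 171.3, 108.7,  61. ]), 0.94, array([331.1, 172.6]), 2446), (array([664.7, 313.3, 174.1, 158. ,  89.2]), 0.38, array([184.7, 145.8]), 3200)]
rack_empty scene [(array([669.7, 281.4, 195.7, 161. ,  92.1]), 0.86, array([417.7, 161.9]), 1513), (array([476. , 256.4, 221.3, 168.6,  83.5]), 0.69, array([360.4, 144.7]), 1648)]
rack_empty top [(array([652.8, 301.1, 167.9, 152.9,  89.5]), 0.69, array([185.7, 148. ]), 3275), (array([676.1, 147.1,  88.3,  53.2,  27.2]), 0.31, array([253.3, 142.7]), 547)]
rack_full scene [(array([476.5, 256.5, 223. , 169.9,  85. ]), 0.72, array([362.1, 144.4]), 1686)]
rack_full top [(array([459.3, 275.2, 197.8, 146.3,  82.6]), 0.76, array([194.3, 224.7]), 4280)]
mat scene [(array([ 487.2, -370.4,  199.5,  119.2,  178.9]), 0.9, array([244.4, 281.1]), 2191)]
mat top [(array([ 482.2, -365.4,  202.7,  123.3,  178.5]), 0.9, array([444.5, 214.8]), 2826)]
bottle scene 0.85 [336.2, 162.7] 329 345 146 181
bottle scene 0.82 [313.9, 158.7] 308 323 137 172
bottle scene 0.58 [394.2, 189.6] 384 403 168 204
bottle top 0.96 [252.9, 142.5] 240 262 125 154
bottle top 0.76 [261.2, 259.3] 249 274 243 264
bottle top 0.67 [260.8, 222.7] 247 271 207 232
bottle top 0.17 [170.2, 282.9] 151 187 268 293
fellow scene 0.79 [221.3, 255.3] 211 233 235 273
fellow scene 0.5 [392.2, 191.1] 384 404 168 205
fellow scene 0.46 [339.4, 118.7] 330 346 105 132
fellow top 0.98 [455.5, 236.5] 438 472 226 248
fellow top 0.32 [254.9, 140.9] 241 263 126 155
```

View pics/c1.png

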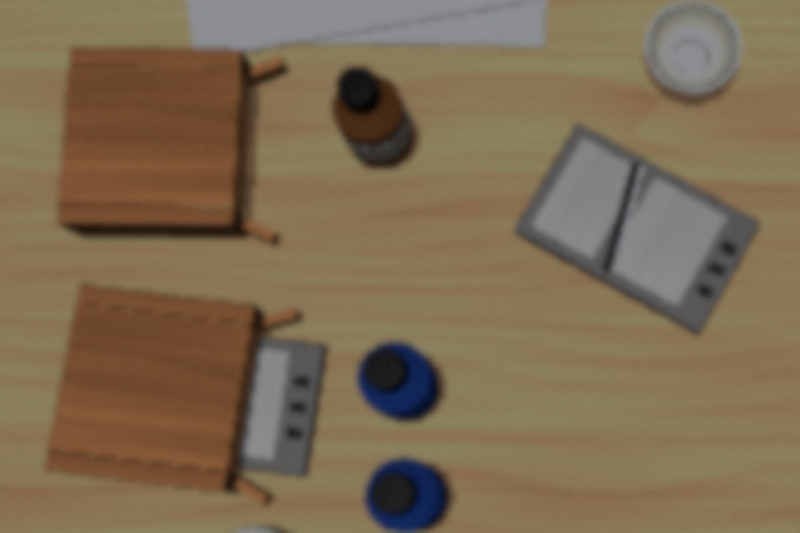

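View pics/c2.png

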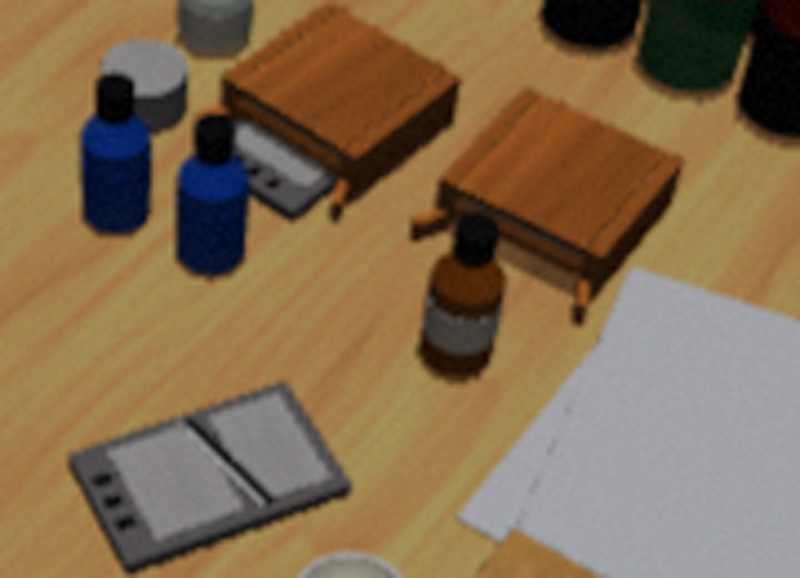

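The crops confirm that the amber bottle stands in front of the empty rack and both blue bottles are look-alikes. Next I'll triangulate the features.

```bash
cat > t.py <<'E'
from m import *
T=lambda p:(140+(p[0]+.5)*240/800-.5,105+(p[1]+.5)*160/533-.5)
S=lambda p:(290+(p[0]+.5)*180/800-.5,120+(p[1]+.5)*130/578-.5)
pts=dict(r_mh=((243,50),(597,252)),r_ml=((238,228),(440,183)),r_bh=((72,48),(681,160)),r_bl=((60,224),(528,90)),
 wing_l=((276,240),(415,228)),wing_h=((284,65),(580,308)),cap=((355,80),(475,224)),
 sA=((580,124),(350,488)),sB=((759,224),(132,570)),sC=((698,333),(70,460)),sD=((516,231),(285,384)))
for k,(a,b) in pts.items():
    P,e=tri(S(b),T(a)); print(k,P,"err %.1f"%e)
print("bottle base scene",onz("scene",S((456,366)))[:2])
print("fellow cap etc", onz("scene",(225.5,265.7),5)[:2], onz("top",(448.7,234.3),5)[:2])
print(robot.observe()["orientation"],robot.observe()["time_s"])
E
python3 t.py
```

```text
r_mh [727.6 249.   53.4] err 0.4
r_ml [589.9 250.5  41.5] err 5.9
r_bh [729.6 383.8  47.4] err 0.6
r_bl [590.7 385.7  43.3] err 4.9
wing_l [587.  227.4   9.6] err 3.6
wing_h [731.6 227.   13.3] err 3.3
cap [674.8 145.8 132.7] err 3.2
sA [685.9 -14.2   8.4] err 1.8
sB [ 605.7 -158.6    5.4] err 4.4
sC [ 515.2 -109.7    4.8] err 1.5
sD [596.4  36.5   7.9] err 2.4
bottle base scene [683.8 133.9]
fellow cap etc [ 431.3 -368.3] [ 438.1 -372.5]
[-0.   1.   0.1 -0. ] 2.0
```

```bash
cat > g.py <<'E'
from h import *
from scipy.spatial.transform import Rotation as R
def rel(xyz,ydir=None):
    """shift in tool axes to TCP xyz (world) and rotvec to make tool point down with tool y along ydir (deg, mod 180)"""
    s=robot.observe(); q=s["orientation"]; A=R.from_quat([q[1],q[2],q[3],q[0]]); M=A.as_matrix()
    sh=M.T@(np.array(xyz,float)-np.array(s["position"]))
    if ydir is None: yv=M[:,1]*[1,1,0]
    else:
        yv=np.array([np.cos(np.radians(ydir)),np.sin(np.radians(ydir)),0]); yv*=np.sign(yv@M[:,1]) or 1
    yv=yv/np.linalg.norm(yv); z=np.array([0,0,-1.]); B=np.c_[np.cross(yv,z),yv,z]
    return np.round(sh,1),np.round((A.inv()*R.from_matrix(B)).as_rotvec(),4)
def st():
    s=robot.observe(); q=s["orientation"]; M=R.from_quat([q[1],q[2],q[3],q[0]]).as_matrix()
    print("t",s["time_s"],"pos",np.round(s["position"],1),"ydir",round(float(np.degrees(np.arctan2(M[1,1],M[0,1]))),1),"q",np.round(s["q"],2),"w",s["gripper_width"])
E
python3 - <<'E'
from g import *
st(); print(rel([676,145,231]),rel([676,145,170],90))
E
```

```text
t 2.0 pos [ 169.5 -627.5  231.3] ydir -74.9 q [-1.48  0.25  1.56 -0.    1.34 -0.17] w 85.22402962287471
(array([ 6.904e+02, -6.137e+02,  3.000e-01]), array([-0.,  0.,  0.])) (array([ 690.4, -613.7,   61.3]), array([-0.    ,  0.    ,  0.2638]))
```

>>> arm_command(
  targets=[
    [[37, -33, 0], [0, 0, 0.05], 85],
    [[74, -66, 0], [0, 0, 0.1], 85],
    [[111, -99, 0], [0, 0, 0.15], 85],
    [[148, -132, 0], [0, 0, 0.2], 85],
    [[185, -164, 0], [0, 0, 0.2638], 85],
  ],
  grip_force=30,
)

```text
time_s: 2.5
position: [306.1, -419.2, 231.4]
orientation: [0.0, 1.0, -0.001, 0.0]
ft_force: [-0.2, -1.0, 0.3]
gripper_width: 85.0
finger_force: 0.0
```

```bash
python3 -c "
from g import *
st(); print(rel([676,145,180],-90))"
```

```text
t 2.5 pos [ 306.1 -419.2  231.4] ydir -90.2 q [-1.16 -0.07  1.89  0.    1.32  0.41] w 85.03645567668858
(array([ 368.3, -565.3,   51.3]), array([ 0.0004, -0.0003, -0.0029]))
```

>>> arm_command(
  targets=[
    [[26, -40, 0], [0, 0, 0], 85],
    [[52, -80, 0], [0, 0, 0], 85],
    [[78, -120, 0], [0, 0, 0], 85],
    [[104, -160, 0], [0, 0, 0], 85],
    [[130, -200, 0], [0, 0, 0], 85],
  ],
)

```text
time_s: 3.0
position: [436.1, -219.2, 231.7]
orientation: [0.0, 1.0, -0.0, 0.0]
ft_force: [0.8, -0.9, -0.4]
gripper_width: 85.1
finger_force: 0.0
```

>>> arm_command(
  targets=[
    [[26, -40, 0], [0, 0, 0], 85],
    [[52, -80, 0], [0, 0, 0], 85],
    [[78, -120, 0], [0, 0, 0], 85],
    [[104, -160, 0], [0, 0, 0], 85],
    [[130, -200, 0], [0, 0, 0], 60],
  ],
)

```text
time_s: 3.5
position: [566.2, -19.0, 231.6]
orientation: [0.0, 1.0, 0.0, 0.0]
ft_force: [-0.0, -0.0, -0.5]
gripper_width: 73.0
finger_force: 0.0
```

```bash
python3 -c "
from g import *
st(); print(rel([676,145,180],-90))"
```

```text
t 3.5 pos [566.2 -19.  231.6] ydir -90.0 q [-0.23  0.05  1.77 -0.    1.32  1.34] w 73.02691219713354
(array([ 109.8, -164. ,   51.6]), array([ 0.0003, -0.0007,  0.0003]))
```

Next: over the bottle at z=180, then check the alignment before descending.

>>> arm_command(
  targets=[
    [[26, -40, 0], [0, 0, 0], 70],
    [[52, -80, 0], [0, 0, 0], 70],
    [[78, -120, 10], [0, 0, 0], 70],
    [[110, -164, 40], [0, 0, 0], 70],
    [[110, -164, 52], [0, 0, 0], 70],
  ],
)

```text
time_s: 4.0
position: [676.5, 146.7, 177.9]
orientation: [-0.0, 1.0, 0.002, 0.0]
ft_force: [-0.8, -0.9, -0.2]
gripper_width: 70.0
finger_force: 0.0
```

```bash
python3 - <<'E'
from m import *
from g import st,rel
a=snap("scene","s2");st()
for P in ([676,145,130],[676,145,0]): print(proj("scene",P))
x0,y0=330,100
cv2.imwrite("pics/c3.png",cv2.resize(a[y0:y0+120,x0:x0+140],(700,600),interpolation=cv2.INTER_CUBIC)[:,:,::-1])
E
```

```text
t 4.05 pos [674.5 146.2 173.9] ydir -89.8 q [0.1 0.4 1.5 0.  1.3 1.6] w 70.15103573835634
[397.1 170.7]
[391.9 198.8]
```

View pics/c3.png

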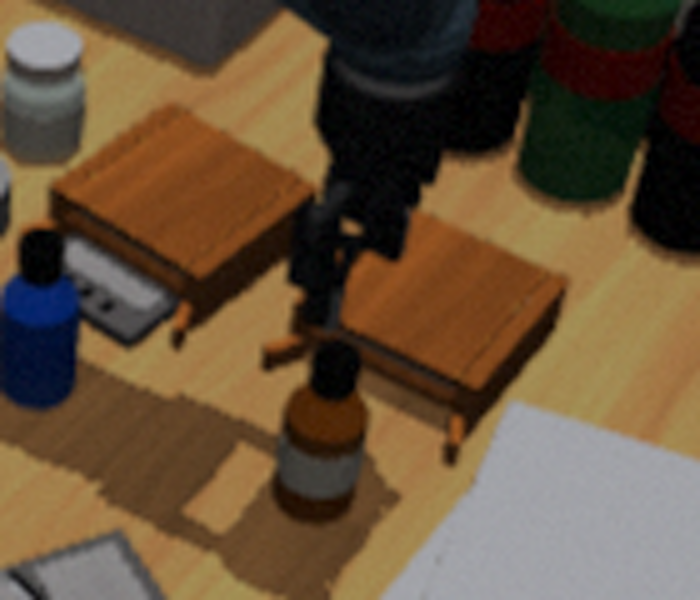

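The cap top is at about (397,169) px against a predicted (397,171), so the alignment holds. Descending and gripping the cap.

```bash
python3 -c "
from g import *
st(); print(rel([675.5,145.5,100],-90))"
```

```text
t 4.05 pos [674.5 146.2 173.9] ydir -89.8 q [0.05 0.39 1.49 0.   1.27 1.62] w 70.15103573835634
(array([ 1.5,  0.8, 73.9]), array([-0.0005,  0.0058,  0.0034]))
```

>>> arm_command(
  targets=[
    [[0, 0, 25], [0, 0, 0], 70],
    [[0, 0, 50], [0, 0, 0], 70],
    [[0, 0, 70], [0, 0, 0], 70],
    [[0, 0, 76], [0, 0, 0], 70],
    [[0, 0, 76], [0, 0, 0], 70],
  ],
)

```text
time_s: 4.55
position: [674.7, 142.5, 102.8]
orientation: [0.0, 1.0, -0.0, -0.001]
ft_force: [0.5, -0.7, 0.1]
gripper_width: 69.8
finger_force: 0.0
```

```bash
python3 -c "
from g import *
st(); print(rel([675.5,145.5,100],-90))"
```

```text
t 4.55 pos [674.7 142.5 102.8] ydir -90.0 q [ 0.04  0.46  1.53 -0.    1.15  1.62] w 69.8465087525906
(array([ 0.8, -3. ,  2.8]), array([ 0.0002,  0.0017, -0.0006]))
```

>>> arm_command(
  targets=[
    [[0, -3, 2], [0, 0, 0], 55],
    [[0, -3, 2], [0, 0, 0], 42],
    [[0, -3, 2], [0, 0, 0], 34],
    [[0, -3, 2], [0, 0, 0], 25],
    [[0, -3, 2], [0, 0, 0], 20],
  ],
  grip_force=35,
)

```text
time_s: 5.05
position: [676.1, 146.2, 102.6]
orientation: [-0.0, 1.0, 0.0, 0.001]
ft_force: [-0.2, 1.3, 3.4]
gripper_width: 29.4
finger_force: 34.6
```

>>> arm_command(
  targets=[
    [[0, 0, 0], [0, 0, 0], 20],
    [[0, 0, 0], [0, 0, 0], 20],
    [[0, 0, -4], [0, 0, 0], 20],
    [[0, 0, -20], [0, 0, 0], 20],
    [[0, 0, -40], [0, 0, 0], 20],
  ],
)

```text
time_s: 5.55
position: [674.1, 145.8, 140.5]
orientation: [0.0, 1.0, -0.0, -0.002]
ft_force: [0.3, 0.6, -0.6]
gripper_width: 28.9
finger_force: 34.7
```

```bash
python3 -c "
from g import *
st(); print(robot.observe()['finger_force'],rel([534,-368,180],-90))"
```

```text
t 5.55 pos [674.1 145.8 140.5] ydir -90.0 q [ 0.05  0.42  1.51 -0.    1.22  1.62] w 28.90852629643649
34.67566430568695 (array([-140.2,  513.8,  -38.8]), array([ 0.0003,  0.0037, -0.0001]))
```

>>> arm_command(
  targets=[
    [[-5, 15, -20], [0, 0, 0], 20],
    [[-13, 45, -40], [0, 0, 0], 20],
    [[-23, 80, -40], [0, 0, 0], 20],
    [[-34, 118, -40], [0, 0, 0], 20],
    [[-45, 158, -40], [0, 0, 0], 20],
  ],
)

```text
time_s: 6.05
position: [629.7, -13.1, 182.1]
orientation: [0.0, 1.0, 0.0, 0.0]
ft_force: [0.7, -1.0, -1.8]
gripper_width: 28.6
finger_force: 34.8
```

>>> arm_command(
  targets=[
    [[-11, 40, 0], [0, 0, 0], 20],
    [[-22, 80, 0], [0, 0, 0], 20],
    [[-33, 120, 0], [0, 0, 0], 20],
    [[-44, 160, 0], [0, 0, 0], 20],
    [[-55, 200, 0], [0, 0, 0], 20],
  ],
)

```text
time_s: 6.55
position: [574.5, -213.5, 182.0]
orientation: [0.0, 1.0, -0.0, 0.0]
ft_force: [0.1, -0.4, -1.2]
gripper_width: 28.7
finger_force: 34.8
```

>>> arm_command(
  targets=[
    [[-11, 40, 0], [0, 0, 0], 20],
    [[-22, 80, 0], [0, 0, 0], 20],
    [[-31, 115, 0], [0, 0, 0], 20],
    [[-38, 140, 0], [0, 0, 0], 20],
    [[-40, 155, 0], [0, 0, 0], 20],
  ],
)

```text
time_s: 7.05
position: [534.3, -369.0, 181.8]
orientation: [0.0, 1.0, -0.001, -0.0]
ft_force: [1.0, 0.7, -1.2]
gripper_width: 29.1
finger_force: 34.8
```

```bash
python3 -c "
from m import *
from g import st,rel
a=snap('scene','s3');b=snap('top','t3')
st(); print(rel([534,-368,110],-90))
for n in ['mat','fellow','bottle']:
  for c in ['scene','top']: print(n,c,rect(n,c,5))
P=np.array([534,-368,5.]);print(proj('scene',P),proj('top',P))
cv2.imwrite('pics/c4.png',cv2.hconcat([cv2.resize(a[180:340,180:340],(400,400)),cv2.resize(b[140:300,380:540],(400,400))])[:,:,::-1])
"
```

```text
t 7.15 pos [ 534.9 -368.4  181.6] ydir -90.1 q [-0.8  0.3  1.6 -0.   1.2  0.8] w 29.21994056702536
(array([-1. , -0.5, 71.6]), array([ 0., -0., -0.]))
mat scene [(array([ 487.4, -370.8,  206.3,  122.6,    0.7]), 0.68, array([240.8, 284. ]), 1846)]
mat top [(array([ 502.4, -348.6,  162.4,   83.1,  177.8]), 0.95, array([434.7, 208.3]), 1306), (array([324.4, 228.4,  78.9,  74.1, 116.8]), 0.6, array([218.5, 277.5]), 752)]
fellow scene [(array([ 401.4, -352.4,  109.6,   55.4,  150.1]), 0.74, array([223.5, 257.9]), 462)]
fellow top [(array([324.4, 228.9,  74.9,  72.9, 136.5]), 0.68, array([219.2, 276.1]), 714)]
bottle scene [(array([436.5, 167. , 182.5,  56.8, 125.3]), 0.77, array([335. , 165.4]), 483), (array([ 456.1, -316.4,  145.8,   60.4,  146.4]), 0.76, array([245.2, 262.9]), 630), (array([346.5, 159.7, 185.3,  54. , 128.6]), 0.64, array([315.3, 159.2]), 462)]
bottle top [(array([474.4, 126.4,  63.1,  57.9,  90.5]), 0.97, array([260.2, 221.9]), 445), (array([384. , 116.3,  66.2,  56.7,  64.3]), 0.64, array([262., 255.]), 476), (array([ 550.4, -398. ,   57.7,   46.6,  133.8]), 0.6, array([459.4, 192.9]), 329)]
[251.8 284.8] [445.2 198.3]
```

View pics/c4.png

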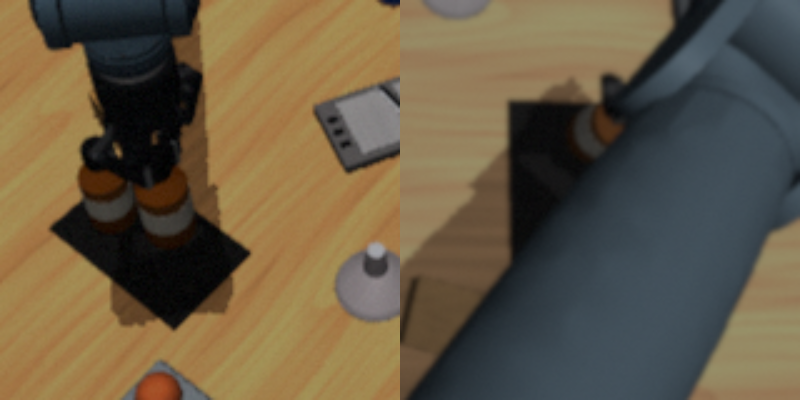

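The bottle hangs upright over the mat's free half. The target projects to (252,285) in the scene view, between the fellow and the mat's free end. Lowering it now.

>>> arm_command(
  targets=[
    [[0, 0, 20], [0, 0, 0], 20],
    [[0, 0, 45], [0, 0, 0], 20],
    [[0, 0, 62], [0, 0, 0], 20],
    [[0, 0, 70], [0, 0, 0], 20],
    [[0, 0, 72], [0, 0, 0], 20],
  ],
)

```text
time_s: 7.95
position: [535.0, -366.2, 108.2]
orientation: [-0.001, 1.0, 0.0, -0.001]
ft_force: [-0.3, 0.0, -1.9]
gripper_width: 29.0
finger_force: 34.9
```

>>> arm_command(
  targets=[
    [[0, 0, 1], [0, 0, 0], 20],
    [[0, 0, 2], [0, 0, 0], 20],
    [[0, 0, 2], [0, 0, 0], 20],
    [[0, 0, 2], [0, 0, 0], 20],
    [[0, 0, 2], [0, 0, 0], 20],
  ],
)

```text
time_s: 8.45
position: [535.5, -367.2, 107.8]
orientation: [0.0, 1.0, -0.0, 0.0]
ft_force: [0.6, -0.2, -0.4]
gripper_width: 29.0
finger_force: 34.9
```

>>> arm_command(
  targets=[
    [[0, 0, 1], [0, 0, 0], 20],
    [[0, 0, 1.5], [0, 0, 0], 20],
    [[0, 0, 1.5], [0, 0, 0], 20],
    [[0, 0, 1.5], [0, 0, 0], 33],
    [[0, 0, 1.5], [0, 0, 0], 45],
  ],
)

```text
time_s: 8.95
position: [535.4, -367.0, 105.8]
orientation: [0.0, 1.0, -0.0, 0.0]
ft_force: [-0.7, 0.9, -0.1]
gripper_width: 44.7
finger_force: 0.0
```

>>> arm_command(
  targets=[
    [[0, 0, 0], [0, 0, 0], 55],
    [[0, 0, 0], [0, 0, 0], 55],
    [[0, 0, -20], [0, 0, 0], 55],
    [[0, 0, -50], [0, 0, 0], 55],
    [[0, 0, -80], [0, 0, 0], 55],
  ],
)

```text
time_s: 9.45
position: [535.0, -366.6, 185.9]
orientation: [-0.001, 1.0, -0.0, -0.001]
ft_force: [-0.0, -0.3, 0.7]
gripper_width: 55.3
finger_force: 0.0
```

```bash
python3 -c "
from g import *
c=np.array([601,-61.5]);u=np.radians(61);d=np.array([np.cos(u),np.sin(u)])
b=c-85*d; print('rear mid',b); e=b-40*d
st(); print(rel([e[0],e[1],130],-29))"
```

```text
rear mid [ 559.79118228 -135.84267511]
t 9.45 pos [ 535.  -366.6  185.9] ydir -90.0 q [-0.78  0.28  1.6  -0.    1.26  0.8 ] w 55.25864212583524
(array([   5.5, -195.7,   56.1]), array([-1.7000e-03,  5.0000e-04, -1.0647e+00]))
```

>>> arm_command(
  targets=[
    [[0, -30, 0], [0, 0, -0.14], 64],
    [[0, -65, 0], [0, 0, -0.28], 64],
    [[2, -105, 0], [0, 0, -0.42], 64],
    [[4, -145, 0], [0, 0, -0.56], 64],
    [[5, -180, 0], [0, 0, -0.7], 64],
  ],
)

```text
time_s: 9.95
position: [540.2, -185.2, 185.7]
orientation: [-0.0, 0.938, 0.346, 0.0]
ft_force: [0.6, 0.3, -0.3]
gripper_width: 64.4
finger_force: 0.0
```

```bash
python3 - <<'E'
from m import *
from g import *
robot.camera("scene");robot.camera("top")
for c in ("scene","top"):
    print(c,[ (np.array(x["location"]),round(float(x["p"]),2),onz(c,x["location"],5)[:2]) for x in robot.pinpoint("bottle",c)[:4]])
    print(rect("slicer",c,10))
st(); print(rel([540,-171,60],-29))
E
```

```text
scene [(array([251.5, 284.4]), 0.83, array([ 532.4, -367.7])), (array([337.6, 175.2]), 0.71, array([472.9, 120.6])), (array([314.7, 166.9]), 0.64, array([385.5, 104.9]))]
[(array([601.5, -65.4, 173.3, 111.4,  61.2]), 0.85, array([335.6, 227.7]), 1592)]
top [(array([447.9, 201. ]), 0.88, array([ 526.9, -374.8])), (array([262.8, 254.6]), 0.84, array([382.1, 113.7])), (array([260.4, 219.9]), 0.66, array([472. , 122.7]))]
[(array([598.1, -61.5, 169.6, 106.4,  61.1]), 0.59, array([329.4, 173.6]), 2362)]
t 10.25 pos [ 540.4 -187.8  185.9] ydir -50.0 q [-0.5  0.1  1.8 -0.   1.2  0.3] w 63.88354698380615
(array([ 10.5, -13.2, 125.9]), array([ 0. ,  0. , -0.4]))
```

The bottle stands on the mat at about (532,-368). Now I'll align behind the slicer.

>>> arm_command(
  targets=[
    [[5, -7, 40], [0, 0, -0.12], 64],
    [[10, -13, 80], [0, 0, -0.24], 64],
    [[10.5, -13, 110], [0, 0, -0.3665], 64],
    [[10.5, -13, 126], [0, 0, -0.3665], 64],
    [[10.5, -13, 126], [0, 0, -0.3665], 64],
  ],
)

```text
time_s: 10.75
position: [538.5, -170.4, 57.4]
orientation: [-0.002, 0.862, 0.506, -0.001]
ft_force: [-0.1, -1.0, 0.5]
gripper_width: 64.2
finger_force: 0.0
```

```bash
python3 -c "
from g import *
st(); print(rel([540,-171,-2],-29))"
```

```text
t 10.75 pos [ 538.5 -170.4   57.4] ydir -29.1 q [-0.51  0.28  1.87 -0.    1.    0.  ] w 64.22450987087613
(array([ 0.3,  1.9, 59.4]), array([-0.0047,  0.0001, -0.0025]))
```

>>> arm_command(
  targets=[
    [[0, 0, 25], [0, 0, 0], 64],
    [[0, 0, 45], [0, 0, 0], 64],
    [[0, 0, 55], [0, 0, 0], 64],
    [[0, 0, 60], [0, 0, 0], 64],
    [[0, 0, 60], [0, 0, 0], 64],
  ],
)

```text
time_s: 11.25
position: [540.6, -170.8, 0.5]
orientation: [0.0, 0.861, 0.508, 0.0]
ft_force: [-0.2, 0.0, -0.2]
gripper_width: 64.3
finger_force: 0.0
```

>>> arm_command(
  targets=[
    [[0, 0, 1], [0, 0, 0], 64],
    [[0, 0, 2], [0, 0, 0], 64],
    [[0, 0, 2], [0, 0, 0], 64],
  ],
)

```text
time_s: 11.55
position: [540.4, -170.4, -1.6]
orientation: [0.0, 0.861, 0.508, 0.0]
ft_force: [-0.3, 0.3, -0.7]
gripper_width: 63.8
finger_force: 0.0
```

```bash
python3 - <<'E'
from g import *
st()
a=snap("scene","s5")
cv2.imwrite("pics/c5.png",cv2.resize(a[170:270,260:390],(780,600),interpolation=cv2.INTER_CUBIC)[:,:,::-1])
E
```

```text
t 11.55 pos [ 540.4 -170.4   -1.6] ydir -28.9 q [-0.51  0.38  1.87  0.    0.89 -0.  ] w 63.75136644499567
```

View pics/c5.png

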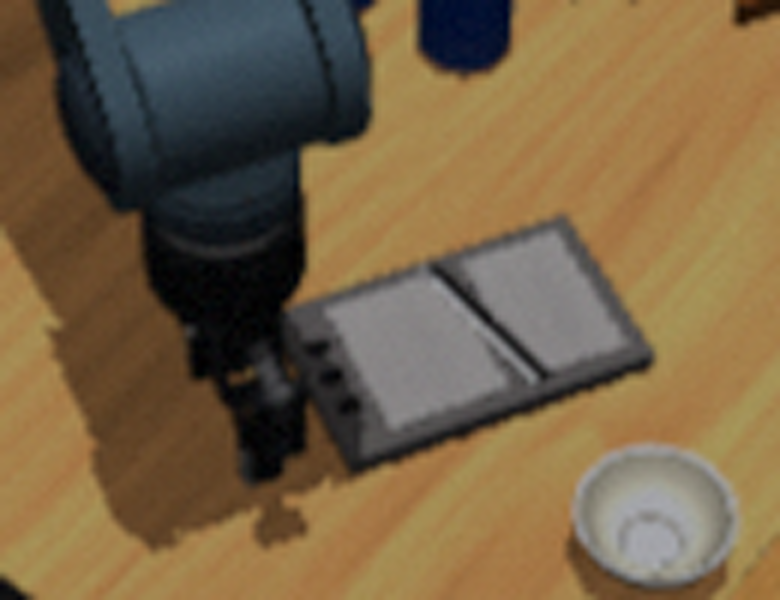

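>>> arm_command(
  targets=[
    [[12, 0, 0], [0, 0, 0], 64],
    [[26, 0, 0], [0, 0, 0], 64],
    [[40, 0, 0], [0, 0, 0], 64],
    [[55, 0, 0], [0, 0, 0], 64],
    [[66, 0, 0], [0, 0, 0], 64],
  ],
)

```text
time_s: 12.1
position: [572.6, -111.1, -2.1]
orientation: [0.0, 0.861, 0.509, -0.0]
ft_force: [-1.0, -3.5, 0.7]
gripper_width: 64.3
finger_force: 1.7
```

```bash
cat > w.py <<'E'
from m import *
from g import *
robot.camera("scene");robot.camera("top");st();print("F",np.array(robot.observe()["ft_force"]))
for c in ("scene","top"): print(c,rect("slicer",c,10))
E
python3 w.py
```

```text
t 12.2 pos [ 572.7 -110.6   -2.2] ydir -28.8 q [-0.4  0.4  1.8  0.   0.9  0.1] w 64.34238721292697
F [-0.  -0.7 -0.2]
scene [(array([620.5, -30.5, 170.3, 111.1,  61. ]), 0.64, array([351.3, 221.3]), 1297), (array([739.3, -95.3,  81.6,  80.9,  67.6]), 0.31, array([369.4, 255.8]), 538)]
top [(array([633.1,   2. , 111.3, 105.4,  61.5]), 0.59, array([304.2, 159.9]), 1448)]
```

>>> arm_command(
  targets=[
    [[17, 3, 0], [0, 0, -0.04], 64],
    [[34, 8, 0], [0, 0, -0.1], 64],
    [[50, 11, 0], [0, 0, -0.15], 64],
    [[65, 13, 0], [0, 0, -0.2], 64],
    [[80, 14.4, 0], [0, 0, -0.25], 64],
  ],
)

```text
time_s: 12.8
position: [623.7, -48.5, -2.4]
orientation: [-0.0, 0.79, 0.613, -0.0]
ft_force: [-0.2, -1.4, -1.4]
gripper_width: 63.9
finger_force: 0.9
```

```bash
python3 w.py
```

```text
t 12.9 pos [624.2 -47.6  -2.1] ydir -14.4 q [-0.3  0.5  1.7  0.   0.9 -0. ] w 63.98174721555679
F [-0.7  0.5  0.1]
scene [(array([648.7,  40.3, 174.2, 108.8,  75.1]), 0.59, array([372.4, 211.2]), 948)]
top [(array([656.8,  88. , 105. ,  87. , 168.1]), 0.78, array([273.6, 151.1]), 1166)]
```

>>> arm_command(
  targets=[
    [[17, 2, 0], [0, 0, -0.03], 64],
    [[35, 7, 0], [0, 0, -0.08], 64],
    [[53, 11, 0], [0, 0, -0.14], 64],
    [[69, 13, 0], [0, 0, -0.2], 64],
    [[85, 14.4, 0], [0, 0, -0.252], 64],
  ],
)

```text
time_s: 13.5
position: [659.1, 30.4, -2.1]
orientation: [0.0, 0.706, 0.708, 0.0]
ft_force: [-0.6, -1.7, 0.4]
gripper_width: 64.0
finger_force: 1.1
```

```bash
cat >> w.py <<'E'
for c in ("scene",): print([(np.array(x["location"]),onz(c,x["location"])) for x in robot.pinpoint("slot_mouth",c)[:1]])
a=robot.camera("scene")
cv2.imwrite("pics/c%d.png"%(robot.observe()["time_s"]*100),cv2.resize(a[120:230,340:470],(780,600) if 0 else (709,600),interpolation=cv2.INTER_CUBIC)[:,:,::-1])
E
python3 w.py; ls pics
```

```text
t 13.6 pos [659.1  31.6  -2.1] ydir 0.1 q [-0.1  0.6  1.6  0.   1.  -0.1] w 63.75607357700043
F [ 1.4 -0.6 -0.4]
scene [(array([696.6, 136.3, 194.2,  84.2, 117.2]), 0.64, array([389.2, 197.1]), 697)]
top [(array([657.1, 181.6, 106.1,  64.9,   0.1]), 0.68, array([240.2, 147.8]), 888), (array([ 430.9, -387.1,   91. ,   57.4,   90.4]), 0.56, array([456.4, 239.1]), 652), (array([ 543.1, -387.5,   98.8,   57.8,  116.4]), 0.54, array([456.5, 197.2]), 636)]
[(array([401.8, 178. ]), array([653.4, 247.9,   0. ]))]
both0.png
c1.png
c1380.png
c2.png
c3.png
c4.png
c5.png
s0.png
s1.png
s2.png
s3.png
s5.png
t0.png
t1.png
t3.png
```

```bash
sed -i '/^for k,/,$d' t.py; python3 - <<'E'
from t import *
for k,z in (("wing",20),("r_m",47),("r_m",50),("r_b",50)):
    a,b=(pts["wing_l"],pts["wing_h"]) if k=="wing" else (pts[k+"l"],pts[k+"h"])
    for c,F,i in (("top",T,0),("scene",S,1)):
        l=onz(c,F(a[i]),z);h=onz(c,F(b[i]),z); print(k,z,c,l[:2],h[:2],(l+h)[:2]/2)
E
```

```text
wing 20 top [583.3 223.7] [727.8 224.2] [655.6 224. ]
wing 20 scene [592.6 219.5] [734.6 222.5] [663.6 221. ]
r_m 47 top [586.4 246.8] [729.8 250.5] [658.1 248.7]
r_m 47 scene [594. 248.] [725.6 255.5] [659.8 251.7]
r_m 50 top [585.7 246. ] [728.7 249.7] [657.2 247.9]
r_m 50 scene [595.4 245.1] [726.6 252.5] [661.  248.8]
r_b 50 top [587.3 381. ] [728.4 382.5] [657.8 381.8]
r_b 50 scene [595.  380.9] [730.6 381.2] [662.8 381.1]
```

View pics/c1380.png

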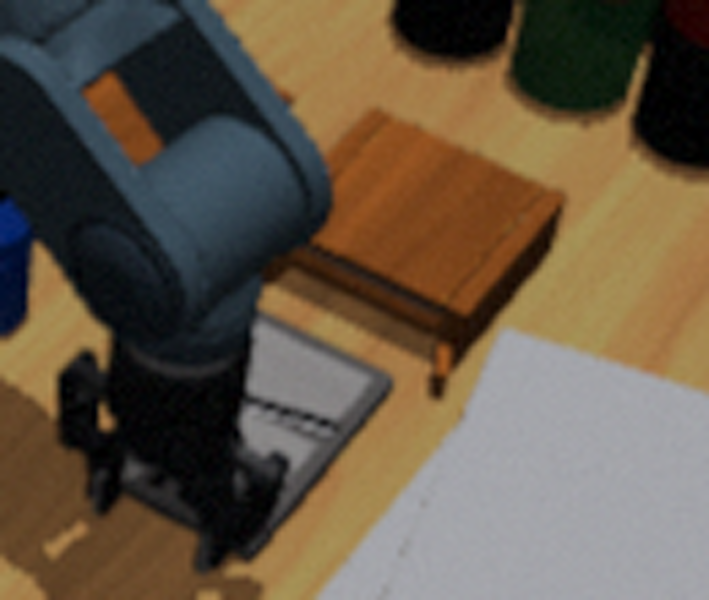

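The slicer (axis at x≈657) lines up with the slot (x≈657 in the same view) and is parallel to it. Pushing straight in.

>>> arm_command(
  targets=[
    [[10, 0, 0], [0, 0, 0], 64],
    [[24, 0, 0], [0, 0, 0], 64],
    [[38, 0, 0], [0, 0, 0], 64],
    [[52, 0, 0], [0, 0, 0], 64],
    [[64, 0, 0], [0, 0, 0], 64],
  ],
)

```text
time_s: 14.3
position: [658.5, 94.9, -2.2]
orientation: [0.0, 0.708, 0.707, -0.0]
ft_force: [0.2, -2.1, -1.0]
gripper_width: 63.7
finger_force: 1.2
```

>>> arm_command(
  targets=[
    [[8, 0, 0], [0, 0, 0], 64],
    [[18, 0, 0], [0, 0, 0], 64],
    [[28, 0, 0], [0, 0, 0], 64],
    [[38, 0, 0], [0, 0, 0], 64],
    [[48, 0, 0], [0, 0, 0], 64],
  ],
)

```text
time_s: 14.8
position: [658.7, 142.0, -2.2]
orientation: [0.0, 0.708, 0.706, -0.0]
ft_force: [0.2, -1.4, 0.3]
gripper_width: 64.1
finger_force: 1.3
```

>>> arm_command(
  targets=[
    [[8, 0, 0], [0, 0, 0], 64],
    [[16, 0, 0], [0, 0, 0], 64],
    [[24, 0, 0], [0, 0, 0], 64],
    [[31, 0, 0], [0, 0, 0], 64],
    [[36, 0, 0], [0, 0, 0], 64],
  ],
)

```text
time_s: 15.3
position: [658.8, 177.9, -2.2]
orientation: [0.0, 0.708, 0.706, 0.0]
ft_force: [-0.1, -2.6, 0.6]
gripper_width: 63.8
finger_force: 1.3
```

>>> arm_command(
  targets=[
    [[2, 0, 0], [0, 0, 0], 64],
    [[4, 0, 0], [0, 0, 0], 64],
    [[6, 0, 0], [0, 0, 0], 64],
  ],
)

```text
time_s: 15.6
position: [658.9, 183.2, -2.2]
orientation: [0.0, 0.708, 0.706, -0.0]
ft_force: [0.1, -2.5, -0.1]
gripper_width: 64.3
finger_force: 1.4
```

>>> arm_command(
  targets=[
    [[1.5, 0, 0], [0, 0, 0], 64],
    [[3, 0, 0], [0, 0, 0], 64],
  ],
)

```text
time_s: 15.8
position: [658.8, 186.2, -2.2]
orientation: [-0.0, 0.708, 0.706, -0.0]
ft_force: [0.1, -2.3, 0.1]
gripper_width: 64.1
finger_force: 1.3
```

>>> arm_command(
  targets=[
    [[1, 0, 0], [0, 0, 0], 64],
    [[2, 0, 0], [0, 0, 0], 64],
  ],
)

```text
time_s: 16.0
position: [658.9, 188.3, -2.2]
orientation: [0.0, 0.708, 0.706, 0.0]
ft_force: [0.2, -2.9, 0.5]
gripper_width: 64.3
finger_force: 1.3
```

>>> arm_command(
  targets=[
    [[1, 0, 0], [0, 0, 0], 64],
    [[2, 0, 0], [0, 0, 0], 64],
  ],
)

```text
time_s: 16.2
position: [658.9, 190.3, -2.2]
orientation: [0.0, 0.708, 0.706, -0.0]
ft_force: [0.5, -6.1, 0.3]
gripper_width: 63.7
finger_force: 3.3
```

>>> arm_command(
  targets=[
    [[1, 0, 0], [0, 0, 0], 64],
    [[1, 0, 0], [0, 0, 0], 64],
  ],
)

```text
time_s: 16.4
position: [659.0, 190.3, -2.2]
orientation: [0.001, 0.708, 0.706, -0.001]
ft_force: [-0.9, -5.9, -0.3]
gripper_width: 64.1
finger_force: 3.2
```

>>> arm_command(
  targets=[
    [[1, 0, 0], [0, 0, 0], 64],
    [[1, 0, 0], [0, 0, 0], 64],
  ],
)

```text
time_s: 16.6
position: [659.1, 190.3, -2.1]
orientation: [0.001, 0.708, 0.707, -0.001]
ft_force: [-0.5, -8.8, 0.9]
gripper_width: 64.0
finger_force: 4.8
```

The slicer is home: position is blocked at y≈190 and the force is rising. Backing off and checking.

>>> arm_command(
  targets=[
    [[-5, 0, 0], [0, 0, 0], 64],
    [[-20, 0, 0], [0, 0, 0], 64],
    [[-40, 0, 0], [0, 0, 0], 64],
    [[-60, 0, -30], [0, 0, 0], 64],
    [[-80, 0, -70], [0, 0, 0], 64],
  ],
)

```text
time_s: 17.1
position: [656.2, 110.4, 65.6]
orientation: [-0.002, 0.708, 0.706, -0.002]
ft_force: [0.7, 0.0, 0.9]
gripper_width: 63.6
finger_force: 0.0
```

>>> arm_command(
  targets=[
    [[-40, 0, -40], [0, 0, 0], 64],
    [[-80, 0, -80], [0, 0, 0], 64],
    [[-120, 0, -100], [0, 0, 0], 64],
    [[-165, 0, -100], [0, 0, 0], 64],
    [[-210, 0, -100], [0, 0, 0], 64],
  ],
)

```text
time_s: 17.6
position: [658.5, -101.0, 170.2]
orientation: [0.002, 0.708, 0.706, 0.001]
ft_force: [0.9, -0.1, 0.8]
gripper_width: 64.1
finger_force: 0.0
```

```bash
python3 - <<'E'
from m import *
from g import *
a=snap("scene","s9");b=snap("top","t9");st()
for c in ("scene","top"):
    print(c,rect("slicer",c,14)); print([onz(c,x["location"],5)[:2] for x in robot.pinpoint("bottle",c)[:3]])
t=cv2.resize(b[105:265,140:300],(400,400),interpolation=cv2.INTER_CUBIC)
s=cv2.resize(a[110:310,200:460][:, :],(400,308),interpolation=cv2.INTER_AREA)
s=cv2.copyMakeBorder(s,0,92,0,0,cv2.BORDER_CONSTANT)
cv2.imwrite("pics/c9.png",cv2.hconcat([t,s])[:,:,::-1])
E
```

```text
t 17.7 pos [ 657.7 -104.4  168.5] ydir -0.5 q [-0.3  0.3  1.6 -0.   1.2 -0.3] w 63.7981857426063
scene [(array([663. , 222.1, 108.3,  71.2, 178.2]), 0.59, array([399.3, 180.3]), 461), (array([516.5, 308.3, 189.8,  65.7,  92.4]), 0.17, array([380. , 148.1]), 404)]
[array([387.8, 104.8]), array([ 537.1, -376.6])]
top [(array([658.1, 225.2, 105.2,  53.7,   0.7]), 0.85, array([224.7, 148.8]), 766)]
[array([464.4, 118.9]), array([377.5, 107.9])]
```

View pics/c9.png

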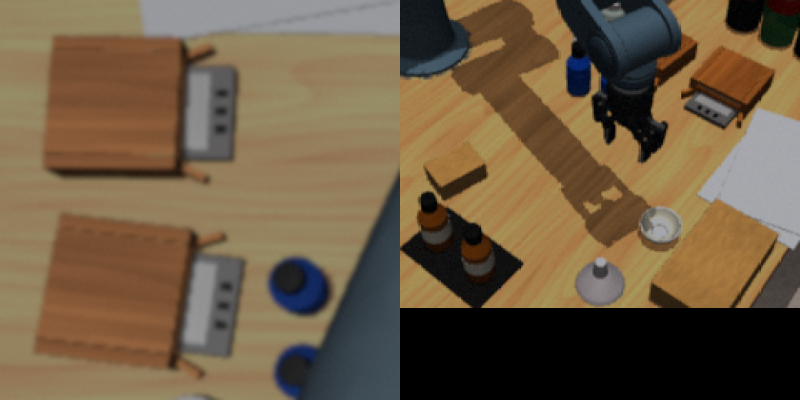

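The slicer is in the slot with about 50 mm sticking out, straight and centred like its neighbour. Both bottles stand upright on the mat and the arm is clear, so I'm handing in.

```bash
python3 -c "
from plant import robot
print(robot.close_job())"
```

```text
the job is handed in; nothing more can be done
None
```

Job handed in (no verdict was returned): the sauce bottle stands upright on the mat beside the other one, and the slicer is pushed home against the stop in the empty rack, with about 50 mm sticking out.

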